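# Fit the ejector plate, slicing disc and retaining clip on a vegetable cutter

### The job

Get the vegetable cutter ready for slicing: put the white ejector plate on the drive spindle first and the steel slicing disc on top of it, both hub up and fully down. Then pinch the two orange tabs of the retaining clip together to free it from its parking post, and fit it on the spindle on top of the disc, fully down, letting the tabs spring back out so that it locks. Leave the other things on the worktop where they are.

Things in the scene. Friction and masses are not known exactly. Their poses are not given: they have to be found in the camera images.
- cutter: fixed white base of a vegetable cutter, 150 (its x) x 210 (its y) x 40 mm high, black switch plate with a green and a red button on its front (-x) side. Origin at the centre of its underside. The bare drive spindle stands on its deck at y = -55 mm; the parking post with the clip stands at y = +65 mm
- spindle_seat (a point): top of the dark shoulder at the foot of the drive spindle, on the spindle's axis, 46 mm above the worktop: the ejector plate's underside rests here. The steel spindle is 14 mm in diameter and ends 68.5 mm above this point in a taper 8 mm long that narrows to 6 mm
- clip_seat (a point): point on the spindle's axis 48 mm above spindle_seat, where the clip's underside comes to rest on the slicing disc's hub. Here the spindle has a neck of 9 mm diameter, from 2 mm below to 7.5 mm above this point, under the 14 mm head (5 mm long) and the taper
- parking_seat (a point): top of the grey pedestal (28 mm diameter) of the parking post, on the post's axis, 64 mm above the worktop: the clip's underside rests here at the start. The post's neck, head and taper above it are the same as the spindle's above clip_seat
- ejector: loose white plastic ejector plate, 96 mm in diameter, 4 mm thick, with a blue hub, 34 mm in diameter; top of hub 24 mm above the underside; through bore 17 mm. Lies flat, hub up. Origin at the centre of the underside, z up along the bore; grip the round hub from above at any yaw. Three paddles 3.5 mm high stand on the rim, 35 to 47 mm from the axis. 0.08-0.17 kg
- slicer: loose steel slicing disc, 96 mm in diameter, 4 mm thick, with a black hub, 34 mm in diameter; top of hub 24 mm above the underside; through bore 17 mm. Lies flat, hub up. Origin at the centre of the underside, z up along the bore; grip the round hub from above at any yaw. Low curved blades (under 2 mm) on the plate. 0.14-0.28 kg
- clip: loose retaining clip, 0.07 kg, locked on the parking post at the start: round black body 29 mm in diameter, 22 mm high, bore 16.4 mm, an upright orange tab on its +y and -y side. Origin: centre of underside on the bore's axis, z up, y across the tabs. Free, its steel toes grip the neck and it cannot be lifted; with both tabs pinched in it slides freely over the head
- tab_a_face (a point): centre of the outer face of the +y tab, 18 mm above the clip's underside and 26 mm from its axis when free. Each tab is 22 mm wide (clip's x), 5 mm thick, 6 to 30 mm above the underside; 52 mm over both tabs free, 43 mm fully pinched
- tab_b_face (a point): centre of the outer face of the -y tab, likewise
- tab_a (a joint): travel of the orange tab on the clip's +y side: 0 = sprung out (locked), 0.0045 m = fully pinched in; the spring pushes out with about 2 N at 0 and 4.5 N fully in, so grip with 15 N or more to hold both tabs in
- tab_b (a joint): the same for the tab on the clip's -y side
- timer: bystander: white wind-up kitchen timer with red dial, 62x62x42 mm, origin at centre of underside
- foil_cups: bystander: stack of silver foil cups, 60 mm across, 49 mm high, origin at centre of underside
- spoon: bystander: long steel serving spoon lying flat, 53x252x20 mm, origin at centre of underside, long along its y
- label_block: bystander: small pad of paper labels, 44x61x15 mm, origin at centre of underside
- marker: bystander: black and white marker pen lying flat, 16x131x16 mm, origin at centre of underside, long along its y

How it is judged (in metres and radians):
On the way, in this order (a step that is already met when the one before it is completed fails the run):
1. the ejector plate lies fully down on the spindle's shoulder, let go (horizontal distance between ejector and spindle_seat below 0.004 m and z of ejector in the frame of spindle_seat between -0.003 and 0.004 m and angle between ejector's own z axis and vertical below 0.12 rad and contact force between ejector and the fingers below 0.1 N), for 0.2 s.
2. the slicing disc lies fully down on the ejector plate on the spindle, let go (horizontal distance between each of ejector, slicer and spindle_seat below 0.004 m and z of ejector in the frame of spindle_seat between -0.003 and 0.004 m and angle between each of ejector, slicer's own z axis and vertical below 0.12 rad and z of slicer in the frame of ejector between 0.021 and 0.027 m and contact force between slicer and the fingers below 0.1 N), for 0.2 s.
3. the clip, both tabs pinched in, is lifted off the parking post (value of joint each of tab_a, tab_b above 0.003 m and z of clip in the frame of parking_seat above 0.022 m), for 0.1 s.
At the end, for the whole second after the job is handed in: On the spindle, bottom to top: ejector plate on the shoulder (4 mm), slicing disc on it, clip on the disc (3 mm in height each), all within 4 mm of the axis and level within 0.12 rad; clip tabs sprung out (under 2.5 mm); all let go and at rest (all of step 2 and horizontal distance between clip and spindle_seat below 0.004 m and z of clip in the frame of slicer between 0.021 and 0.027 m and angle between clip's own z axis and vertical below 0.12 rad and value of joint each of tab_a, tab_b below 0.0025 m and contact force between each of ejector, clip and the fingers below 0.1 N and linear speed of each of ejector, slicer, clip below 0.02 m/s); the robot touches nothing.
It fails at once if bystander moved by more than 3 cm: timer (distance of timer from where it was at the start of the episode above 0.03 m).
It fails at once if bystander moved by more than 3 cm: foil cups (distance of foil_cups from where it was at the start of the episode above 0.03 m).
It fails at once if bystander moved by more than 3 cm: spoon (distance of spoon from where it was at the start of the episode above 0.03 m).
It fails at once if bystander moved by more than 3 cm: label block (distance of label_block from where it was at the start of the episode above 0.03 m).
It fails at once if bystander moved by more than 3 cm: marker (distance of marker from where it was at the start of the episode above 0.03 m).
It also fails if it takes over 72 s, if anything falls off the work surface, if the arm or the gripper's body presses on something with over 40 N, if the wrist force passes 120 N, or if a joint passes its speed limit or range.

### The arm

A 6-joint arm with a two-finger parallel gripper is mounted at the origin on a cart in front of the work surface, level with it; the furniture and walls round the work are solid. World frame = base frame: x ahead of the robot, y to its left, z up, the work surface at z = 0. Lengths are in mm, angles in rad, forces in N, time in s.
With the tool pointing down it reaches from about 350 to 875 mm from the base axis. Payload 4.2 kg.
Tool frame: the origin (TCP) lies between the finger pads; the fingertips stand 25 mm ahead of it and the grasp point (between the pads) lies 6 mm ahead of it; z points along the fingers, y is the line along which they close (so a half turn about z gives the same grasp; the last joint's range is limited). The gripper opens to 85 mm and grips with 20 to 120 N. Pads are 22 mm wide; open, the fingers measure 114 mm over their backs; the gripper's body (76 mm by 85 mm) begins 54 mm behind the grasp point. The pads swing forward as they close: fully open they stand 13 mm farther back than shut.
Start: joints at [1.38, 0.385, 0.008, 0, -1.194, -0.259], TCP at [271.707, 562.827, 230.412] pointing down, gripper open.
Joint ranges: [-3.14, 3.14], [-1.21, 2.06], [-1.07, 1.41], [-3.16, 2.05], [-2.99, -0.16], [-3.1, 3.1]. Speed limits (rad/s): [2.79, 2.79, 3.14, 3.14, 3.14, 3.14].

### API

Orientations are given as a unit quaternion [x, y, z, w].
In Python, from bench import read_state, imaging, workorder, nets gives the robot as it stands.
- The arm moves only by the tool apply_moves, never from a script. Its argument "rows" is a list of rows, each an object with "hand": the opening, from -1 (shut) to 1 (fully open); "delta_pos": the shift along the tool's x, y, z in mm, a list of three; "yaw": the turn about the tool's z in rad. A call has 1 to 12 rows; each row is the pose to reach, as a shift and turn from the pose commanded when the call began, along the tool's axes at that moment; what a row does not reach only later rows make up. A row lasts 1/12 s, in which the tool goes at most 41.7 mm and 7.16 degrees, less where a joint would pass 70% of its speed; a pose out of reach is approached as far as the arm can. A call with a gripper value outside its range is refused whole. The fingers move at their own pace and stop on an object; the grip force is fixed at half the most. Time passes only in rows, so rows that repeat a pose let the fingers close. It gives the time, the measured TCP pose, the force, the opening and the grip force at its end, in the units of the state.
- read_state(): the state, without advancing time (a new reading comes with each control period).
- imaging.get_image(name): name is "side" or "top"; returns a dict with "pixels" (384x512x3 uint8, red, green, blue), "fx", "fy", "cx", "cy" (pixels), "xyz" and "rotation" of the camera in the world. Camera axes: x right, y down, z forward; pixel columns grow to the right and rows downward; lengths in mm; the calibration is good to about 2 mm. A picture is of the moment at which its call begins. There is no depth.
- workorder.job_done(): hands the job in; it is judged then, once.
Trained networks look in the newest picture that a camera, given by its name, has taken for a name from the list of things; names that differ only in an ending like _2 or _b are one class to them, and where a whole thing is asked for, a point or a joint stands for the part that bears it (a point fixed in the world has none). Each returns a list of dicts, best first, with "score" (0 to 1); they miss things now and then, are a little off and sometimes report something else, mostly with a low value. They report only what shows in the picture. A call takes as long as a camera call.
- nets.find_in(camera, query): "location" ([row, column] in pixels, amid what is visible of it).
- nets.pinpoint(camera, query): "location" ([row, column] in pixels: a listed point, or the origin of a listed thing).
The state is a dict: "clock": time; "joints": joint angles; "joint_vel": joint speeds; "joint_efforts": joint torques, N m; "position": TCP position; "ee_rot": TCP orientation; "contact_force": force on the tool from outside, world axes, zero at the start; "wrist_torque": the same for the moment, N m; "gripper_width": finger opening in mm; "grasp_force": force on a finger pad.
Only numpy, scipy, OpenCV 4.12 (cv2) and the standard library are available. Lean on these libraries where they do the work, as an engineer would, in place of code of your own. Each camera call takes 0.05 s, during which the arm holds its last target. There are 200 camera calls.

## Working session

There is one attempt and no reset: what is moved stays moved. The work goes in short steps, Python scripts to look and compute and a tool call to move; the robot and the scene stay as the last step left them, time stands still between calls to the robot, and variables do not carry over. Pictures are saved under pics/ and viewed, at most 10 in all, crops included, and the job is handed in when it is done.

Besides the shell and the picture viewer there is one more tool, called after "Request:" as name([rows], argument=value, ...), one row to a line, values as JSON. apply_moves: Moves the arm, as the interface text tells. Its arguments: {"type":"object","properties":{"rows":{"type":"array"}},"required":["rows"]}

```bash
mkdir -p pics; cat > h.py <<'E'
import numpy as np, cv2
from bench import read_state, imaging, workorder, nets
def ray(im,loc):
    r,c=loc
    d=np.array([(c-im['cx'])/im['fx'],(r-im['cy'])/im['fy'],1.])
    R=np.array(im['rotation']); 
    if R.shape!=(3,3):
        from scipy.spatial.transform import Rotation as Ro; R=Ro.from_quat(R).as_matrix()
    return np.array(im['xyz'],float),R@d
def at_z(im,loc,z):
    o,d=ray(im,loc); return o+d*(z-o[2])/d[2]
def tri(i1,l1,i2,l2):
    o1,d1=ray(i1,l1);o2,d2=ray(i2,l2)
    d1/=np.linalg.norm(d1);d2/=np.linalg.norm(d2)
    A=np.stack([d1,-d2],1);s=np.linalg.lstsq(A,o2-o1,rcond=None)[0]
    p,q=o1+s[0]*d1,o2+s[1]*d2
    return (p+q)/2,np.linalg.norm(p-q)
E
python3 - <<'E'
from h import *
np.set_printoptions(precision=1,suppress=True)
s=read_state(); print({k:np.round(v,3) for k,v in s.items()})
im={}
for n in('top','side'):
    im[n]=imaging.get_image(n); cv2.imwrite(f'pics/{n}0.png',im[n]['pixels'][:,:,::-1]); print(n,im[n]['xyz'],im[n]['fx'],np.round(im[n]['rotation'],2).tolist())
for q,z in dict(cutter=0,spindle_seat=46,clip_seat=94,parking_seat=64,ejector=0,slicer=0,clip=64,tab_a_face=82,tab_b_face=82,timer=0,foil_cups=0,spoon=0,label_block=0,marker=0).items():
    L={}
    for n in im:
        L[n]=nets.pinpoint(n,q)
        for d in L[n][:2]: print(q,n,round(d['score'],2),np.round(d['location'],1),at_z(im[n],d['location'],z))
    if L['top'] and L['side']: p,e=tri(im['top'],L['top'][0]['location'],im['side'],L['side'][0]['location']); print('   tri',p,e)
E
```

```text
{'clock': np.float64(0.0), 'joints': array([ 1.4,  0.4,  0. , -0. , -1.2, -0.3]), 'joint_vel': array([ 0., -0., -0.,  0., -0., -0.]), 'joint_efforts': array([  0. , -39.2,  18.8,   4.2,  -0. ,  -0. ]), 'position': array([271.5, 562.3, 229.3]), 'ee_rot': array([ 1. , -0.2, -0. ,  0. ]), 'contact_force': array([-0. ,  0.4, -0. ]), 'wrist_torque': array([-0., -0.,  0.]), 'grasp_force': np.float64(0.0), 'gripper_width': np.float64(85.417)}
top [ 457.7  -65.7 1224. ] 377.76961834064343 [-0.7, 0.71, -0.01, 0.03]
side [428.4 837.3 755.6] 410.358893886433 [-0.05, 0.89, -0.45, 0.03]
cutter top 0.72 [186.7 241. ] [582.5  12.6   0. ]
cutter side 0.96 [228.1 229.6] [588.  20.   0.]
   tri [586.2  13.3  -6.3] 6.155505599564859
spindle_seat top 0.91 [185.9 253.7] [579.7 -30.2  46. ]
spindle_seat side 0.72 [202.7 235.9] [577.8 -34.7  46. ]
   tri [578.2 -30.5  49.5] 2.271874316928016
clip_seat top 0.7 [183.9 252.7] [580.8 -28.8  94. ]
clip_seat side 0.77 [189.3 241. ] [562.7 -34.2  94. ]
   tri [571.2 -29.6  98. ] 18.362427465926228
parking_seat top 0.8 [179.8 218.7] [598.5  77.4  64. ]
parking_sea
[... 1172 characters left out ...]
.4 246.3] [ 582.7 -291.2    0. ]
   tri [ 577.5 -291.4   -0.3] 10.413096073663386
spoon top 0.57 [241.7 246.3] [404.   -2.8   0. ]
spoon top 0.51 [186.6 252.7] [582.2 -25.6   0. ]
spoon side 0.86 [230. 299.] [400.2   5.3   0. ]
   tri [401.8  -2.4  -7.1] 3.7141985742872694
label_block top 0.83 [144.5 312.5] [ 717.4 -222.7    0. ]
label_block side 0.75 [173.8 205.3] [ 708.  -227.1    0. ]
label_block side 0.2 [311.7 299.4] [392.1 269.6   0. ]
   tri [ 711.7 -222.7    3.6] 9.655198132038846
marker top 0.51 [205.1 372.9] [ 516.5 -411.9    0. ]
marker side 0.65 [229.8 296.7] [406.4   5.2   0. ]
marker side 0.62 [148.  267.1] [ 524.  -410.1    0. ]
   tri [ 465.8 -540.1 -483.4] 148.35201144454967
```

```bash
python3 - <<'E'
import cv2
a=cv2.imread('pics/top0.png'); cv2.imwrite('pics/topc.png',cv2.resize(a[130:280,130:390],None,fx=3,fy=3,interpolation=cv2.INTER_CUBIC))
b=cv2.imread('pics/side0.png'); cv2.imwrite('pics/sidec.png',cv2.resize(b[140:340,180:340],None,fx=3,fy=3,interpolation=cv2.INTER_CUBIC))
E
```

```text
(no output)
```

View pics/topc.png

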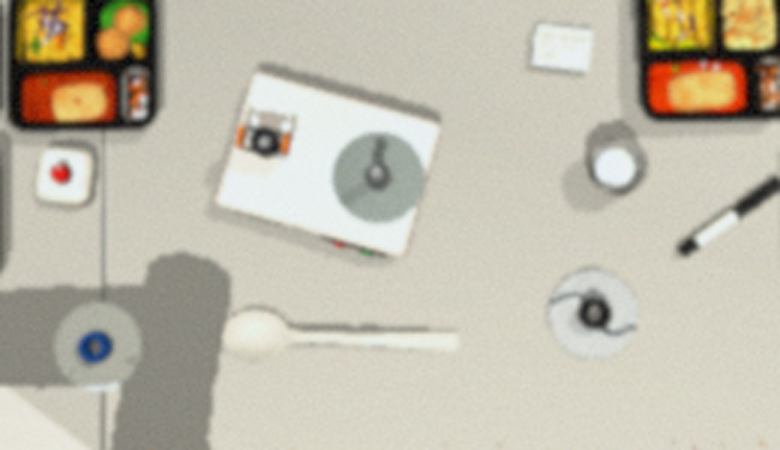

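View pics/sidec.png

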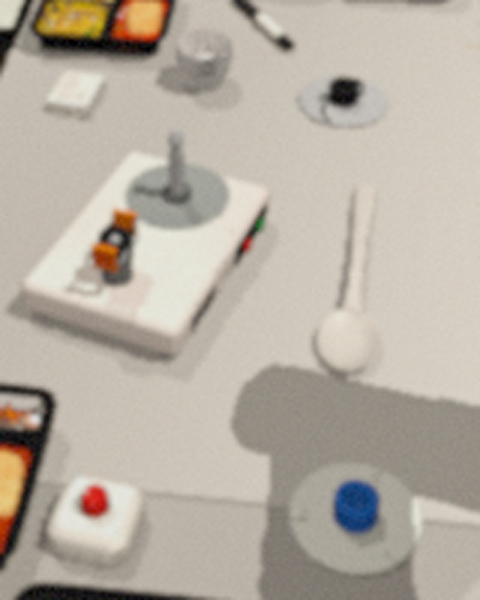

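The pictures show the ejector at top pixel (row 246, col 162), the slicer at (234, 328), the spindle tip at (188, 256) and the clip with its orange tabs at (177, 218). They are unobstructed. Next I refine these positions from the colours.

```bash
cat >> h.py <<'E'
from scipy.spatial.transform import Rotation as Ro
from scipy.optimize import least_squares
def proj(im,P):
    R=np.array(im['rotation'],float); R=R if R.shape==(3,3) else Ro.from_quat(R).as_matrix()
    q=(np.atleast_2d(P)-im['xyz'])@R
    return np.stack([im['cx']+im['fx']*q[:,0]/q[:,2],im['cy']+im['fy']*q[:,1]/q[:,2]],1)  # col,row
def cyl(x,y,r,z0,z1):
    t=np.linspace(0,2*np.pi,48,endpoint=False)
    return np.concatenate([np.stack([x+r*np.cos(t),y+r*np.sin(t),0*t+z],1) for z in (z0,z1)])
def hullc(im,P):
    h=cv2.convexHull(proj(im,P).astype(np.float32)); m=cv2.moments(h); return np.array([m['m10'],m['m01']])/m['m00'],m['m00']
def blob(mask,center,rad=14):
    m=np.zeros_like(mask,np.uint8); r,c=map(int,center); m[r-rad:r+rad,c-rad:c+rad]=mask[r-rad:r+rad,c-rad:c+rad]
    n,l,st,ce=cv2.connectedComponentsWithStats(m)
    if n<2: return None
    i=1+np.argmax(st[1:,4]); h=cv2.convexHull(cv2.findContours((l==i).astype(np.uint8),cv2.RETR_EXTERNAL,cv2.CHAIN_APPROX_NONE)[0][0])
    ff=np.zeros_like(m); cv2.fillConvexPoly(ff,h,1); ys,xs=np.nonzero(ff); return np.array([xs.mean(),ys.mean()]),len(xs)
def fitcyl(ims,cs,r,z0,z1,g):
    f=lambda p:np.concatenate([hullc(i,cyl(*p,r,z0,z1))[0]-c for i,c in zip(ims,cs)])
    s=least_squares(f,g); return s.x,s.fun,[hullc(i,cyl(*s.x,r,z0,z1))[1] for i in ims]
E
python3 - <<'E'
from h import *
np.set_printoptions(precision=1,suppress=True)
im={n:imaging.get_image(n) for n in('top','side')}
I={n:im[n]['pixels'].astype(int) for n in im}
def go(name,fm,r,z0,z1,g,rad):
    bs={}
    for n in im:
        c=proj(im[n],[*g,(z0+z1)/2])[0]; bs[n]=blob(fm(I[n]).astype(np.uint8),c[::-1],rad)
    ks=list(im)
    for k in [['top'],['side'],ks]:
        x,f,a=fitcyl([im[n] for n in k],[bs[n][0] for n in k],r,z0,z1,g); print(name,k,x,f,'area',a,[bs[n][1] for n in k])
go('ejhub',lambda p:p[...,2]-p[...,0]>40,17,4,24,(395,271),14)
go('slhub',lambda p:p.sum(-1)<280,17,4,24,(425,-257),12)
for n in im:
    for t in('tab_a_face','tab_b_face'): pass
    p=I[n]; c=proj(im[n],[604,78,82])[0].astype(int)
    m=np.zeros(p.shape[:2],np.uint8); m[c[1]-16:c[1]+16,c[0]-16:c[0]+16]=((p[...,0]-p[...,2]>60))[c[1]-16:c[1]+16,c[0]-16:c[0]+16]
    k,l,st,ce=cv2.connectedComponentsWithStats(m); print(n,'orange',st[1:,4],ce[1:],[at_z(im[n],(q[1],q[0]),84) for q in ce[1:]])
# base corners: white mask edges, and spindle tip
for n in im:
    for d in (0,): print(n,'spindle tip guess px',proj(im[n],[579,-31,114.5]),'seat',proj(im[n],[579,-31,46]))
a=cv2.resize(im['top']['pixels'][150:220,200:290,::-1],None,fx=8,fy=8,interpolation=cv2.INTER_CUBIC)
b=cv2.resize(im['side']['pixels'][175:245,190:280,::-1],None,fx=8,fy=8,interpolation=cv2.INTER_CUBIC)
cv2.imwrite('pics/t1.png',a);cv2.imwrite('pics/s1.png',b)
E
```

```text
ejhub ['top'] [396.3 270. ] [-0.  0.] area [106.65266556967981] [87]
ejhub ['side'] [395.2 271.5] [ 0. -0.] area [252.467230476439] [201]
ejhub ['top', 'side'] [395.5 271.1] [-0.3  0.2 -0.1 -0.2] area [106.72319258959033, 252.20248015690595] [87, 201]
slhub ['top'] [ 426.  -262.6] [-0.  0.] area [101.80164923937991] [76]
slhub ['side'] [ 423.6 -260.3] [0. 0.] area [104.88643132476136] [79]
slhub ['top', 'side'] [ 425.8 -261. ] [-0.5  0.1 -0.7 -0.2] area [101.71069273399189, 104.73045709170401] [76, 79]
top orange [19 18] [[209.6 174.8]
 [224.7 177.4]] [array([611.7, 102.8,  84. ]), array([603.1,  56.7,  84. ])]
side orange [45 73] [[221.3 212.6]
 [214.9 225. ]] [array([600.6,  55.8,  84. ]), array([607.7, 103.9,  84. ])]
top spindle tip guess px [[253.2 183.8]] seat [[253.9 186.1]]
side spindle tip guess px [[234.6 183.4]] seat [[235.3 203.5]]
```

View pics/t1.png

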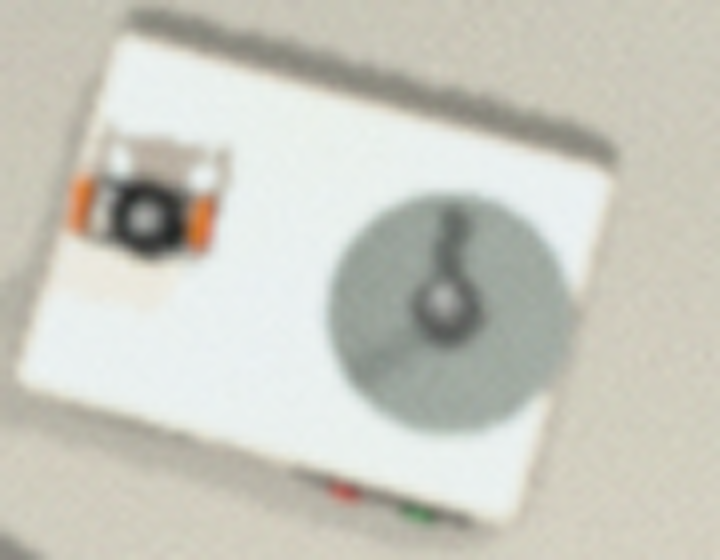

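View pics/s1.png

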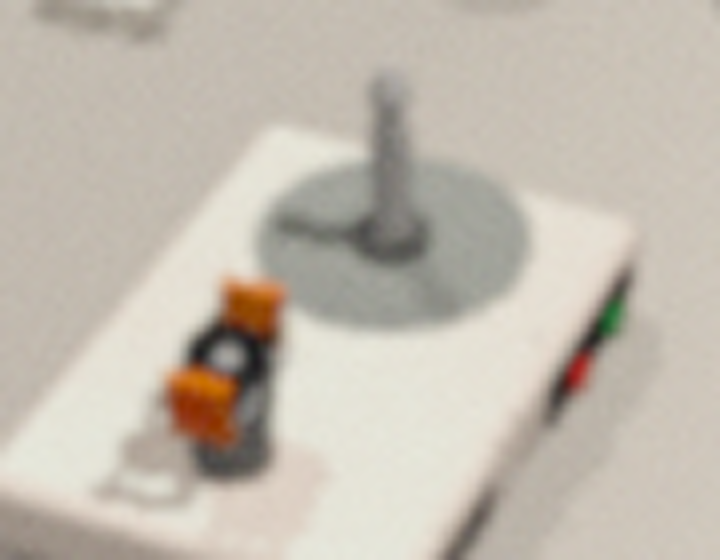

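The spindle tip is at top-crop (443, 297) and side-crop (390, 76), and the post tip is at (147, 215) and (228, 358). The deck corners and the grey recess disc are clear in both pictures. I fit one cutter pose to all of them.

```bash
python3 - <<'E'
from h import *
np.set_printoptions(precision=2,suppress=True)
im={n:imaging.get_image(n) for n in('top','side')}
print(im['top']['cx'],im['top']['cy'])
off={'top':(200,150),'side':(190,175)}
c=lambda n,x,y: np.array([(x+.5)/8-.5+off[n][0],(y+.5)/8-.5+off[n][1]])
# local points (cutter frame): corners x75,y105 ; top view: up=+x, left=+y
pts=[('top',126,38,(75,105,40)),('top',612,170,(75,-105,40)),('top',520,522,(-75,-105,40)),('top',22,380,(-75,105,40)),
('top',451,313,(0,-55,40)),('top',443,297,(0,-55,114.5)),('top',447,308,(0,-55,46)),('top',147,215,(0,65,84.5)),
('side',393,243,(0,-55,40)),('side',390,76,(0,-55,113.5)),('side',228,358,(0,65,84.5)),('side',275,125,(75,-105,40)),('side',637,222,(-75,-105,40)),('side',392,238,(0,-55,46))]
def f(p,v=False,ns=('top','side')):
    C,S=np.cos(p[2]),np.sin(p[2]); o=[]
    for n,x,y,l in pts:
        if n not in ns: continue
        P=[p[0]+C*l[0]-S*l[1],p[1]+S*l[0]+C*l[1],l[2]]
        o.append(proj(im[n],P)[0]-c(n,x,y))
    return np.array(o) if v else np.ravel(o)
for ns in(('top',),('side',),('top','side')):
    s=least_squares(f,[588,18,-.15],kwargs=dict(ns=ns),loss='soft_l1'); p=s.x
    C,S=np.cos(p[2]),np.sin(p[2])
    print(ns,p,'spindle',p[0]+S*55,p[1]-C*55,'post',p[0]-S*65,p[1]+C*65)
print(f(p,True))
E
```

```text
255.59247274955243 199.33788202759965
('top',) [587.3   15.55  -0.29] spindle 571.3319883851718 -37.0806564815015 post 606.1722313547782 77.75033876725004
('side',) [585.35  22.29  -0.3 ] spindle 569.1735144315022 -30.27556396795084 post 604.4613577941277 84.41867351072464
('top', 'side') [586.59  17.3   -0.3 ] spindle 570.5178078137899 -35.29553846373335 post 605.5755226697905 79.46924981679875
[[-1.62 -1.84]
 [ 1.21 -0.21]
 [-0.55  1.49]
 [-2.23  0.63]
 [-0.54  0.29]
 [-0.22 -0.1 ]
 [-0.09  0.73]
 [-0.75  0.26]
 [-0.11 -0.48]
 [-0.3  -1.08]
 [-0.44 -0.96]
 [-1.28 -2.13]
 [ 1.27 -1.36]
 [-0.03 -1.55]]
```

```bash
cat >> h.py <<'E'
def delta(x,y,z,yaw=None,s=None):
    s=s or read_state(); R=Ro.from_quat(s['ee_rot']).as_matrix()
    d=R.T@(np.array([x,y,z])-s['position'])
    print('d tool',np.round(d,1),'toolx',np.round(R[:,0],3),'tooly',np.round(R[:,1],3),'z',np.round(R[:,2],3))
    if yaw is not None: # world angle of tool y axis (mod pi) measured from +y toward -x
        cur=np.arctan2(-R[0,1],R[1,1]); t=-(yaw-cur); t=(t+np.pi/2)%np.pi-np.pi/2; print('turn about tool z',round(t,3),'cur',cur)
E
python3 -c "
from h import *
delta(396,270.5,130,-.17); delta(396,270.5,33)"
```

```text
d tool [239.  209.2 100.4] toolx [ 0.901 -0.435 -0.   ] tooly [-0.435 -0.901 -0.   ] z [ 0.  0. -1.]
turn about tool z -0.28 cur 2.691773312055462
d tool [239.  209.2 197.4] toolx [ 0.901 -0.435 -0.   ] tooly [-0.435 -0.901 -0.   ] z [ 0.  0. -1.]
```

Request:
apply_moves([
  {"hand":1,"delta_pos":[30,26,0],"yaw":-0.05},
  {"hand":1,"delta_pos":[60,52,10],"yaw":-0.1},
  {"hand":1,"delta_pos":[90,78,25],"yaw":-0.15},
  {"hand":1,"delta_pos":[119,104,40],"yaw":-0.2},
  {"hand":1,"delta_pos":[149,130,55],"yaw":-0.25},
  {"hand":1,"delta_pos":[179,156,70],"yaw":-0.28},
  {"hand":1,"delta_pos":[209,182,85],"yaw":-0.28},
  {"hand":1,"delta_pos":[230,201,100],"yaw":-0.28},
  {"hand":1,"delta_pos":[239,209,120],"yaw":-0.28},
  {"hand":1,"delta_pos":[239,209,130],"yaw":-0.28},
  {"hand":1,"delta_pos":[239,209,130],"yaw":-0.28},
])

```text
clock: 2.62
position: [395.4, 268.5, 98.5]
ee_rot: [0.996, -0.086, -0.001, 0.002]
contact_force: [-0.8, 0.4, -0.6]
gripper_width: 85.5
grasp_force: 0.0
```

```bash
python3 -c "
from h import *
delta(396,270.5,33,-.17)"
```

```text
d tool [ 0.4 -2.4 65.5] toolx [ 0.985 -0.171 -0.002] tooly [-0.171 -0.985  0.004] z [-0.003 -0.004 -1.   ]
turn about tool z -0.002 cur 2.9693754542962036
```

Request:
apply_moves([
  {"hand":1,"delta_pos":[0,-2,25],"yaw":0},
  {"hand":1,"delta_pos":[0,-2,45],"yaw":0},
  {"hand":1,"delta_pos":[0,-2,60],"yaw":0},
  {"hand":1,"delta_pos":[0,-2,65],"yaw":0},
  {"hand":0,"delta_pos":[0,-2,65],"yaw":0},
  {"hand":-1,"delta_pos":[0,-2,65],"yaw":0},
  {"hand":-1,"delta_pos":[0,-2,65],"yaw":0},
  {"hand":-1,"delta_pos":[0,-2,65],"yaw":0},
  {"hand":-1,"delta_pos":[0,-2,65],"yaw":0},
  {"hand":-1,"delta_pos":[0,-2,65],"yaw":0},
])

```text
clock: 3.45
position: [396.6, 273.0, 36.1]
ee_rot: [0.996, -0.085, 0.0, -0.001]
contact_force: [-0.6, -0.2, -0.4]
gripper_width: 12.2
grasp_force: 0.0
```

```bash
python3 - <<'E'
from h import *
im={n:imaging.get_image(n) for n in('top','side')}
a=cv2.resize(im['top']['pixels'][215:275,125:200,::-1],(400,320),interpolation=cv2.INTER_CUBIC)
b=cv2.resize(im['side']['pixels'][250:350,250:350,::-1],(400,400),interpolation=cv2.INTER_CUBIC)
o=np.zeros((400,800,3),np.uint8);o[:320,:400]=a;o[:,400:]=b;cv2.imwrite('pics/g1.png',o)
s=read_state();print(s['position'],s['gripper_width'],s['contact_force'])
E
```

```text
[396.52037643 272.77624381  35.76773349] 0.4029834788671649 [ 0.65950948 -0.76418203  0.59861339]
```

View pics/g1.png

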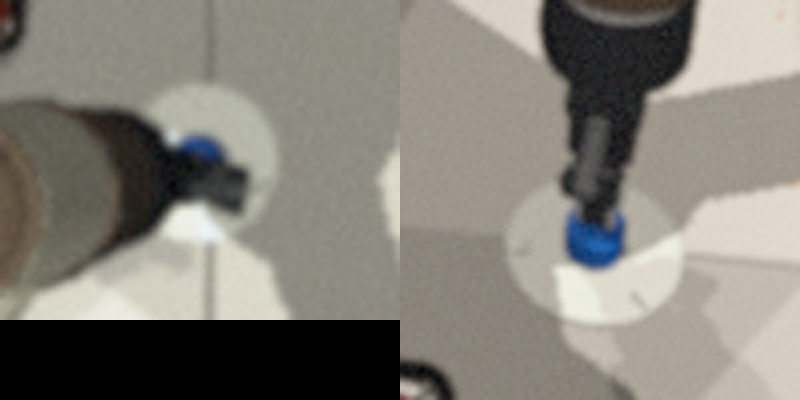

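```bash
python3 - <<'E'
from h import *
im={n:imaging.get_image(n) for n in('top','side')}
s=read_state(); print(s['position'],s['gripper_width'],Ro.from_quat(s['ee_rot']).as_matrix()[:,2])
x,y,_=s['position']
for z in (11,24,36,60,100):
    a=proj(im['top'],[x,y,z])[0]; b=proj(im['side'],[x,y,z])[0]
    print(z,np.round((a-[125,215])*5.333),np.round((b-[250,250])*4+[400,0]))
h=[proj(im[n],[395.5,271,24])[0] for n in im]; print('hub top',np.round((h[0]-[125,215])*5.333),np.round((h[1]-[250,250])*4+[400,0]))
E
```

```text
[396.44993547 272.71316973  35.55282508] 0.019597729752653108 [ 1.63978398e-04  2.29861237e-04 -9.99999960e-01]
11 [190. 161.] [591. 238.]
24 [184. 162.] [592. 223.]
36 [178. 163.] [594. 209.]
60 [166. 166.] [597. 180.]
100 [145. 170.] [602. 129.]
hub top [186. 164.] [594. 221.]
```

Request:
apply_moves([
  {"hand":0.3,"delta_pos":[0,0,0],"yaw":0},
  {"hand":0.3,"delta_pos":[0,0,0],"yaw":0},
  {"hand":0.3,"delta_pos":[0,0,0],"yaw":0},
  {"hand":0.3,"delta_pos":[0,1.5,0],"yaw":0},
  {"hand":0.3,"delta_pos":[0,1.5,0],"yaw":0},
  {"hand":0.3,"delta_pos":[0,1.5,3],"yaw":0},
  {"hand":0.3,"delta_pos":[0,1.5,6],"yaw":0},
  {"hand":0.3,"delta_pos":[0,1.5,6],"yaw":0},
])

```text
clock: 4.32
position: [395.8, 270.8, 28.7]
ee_rot: [0.996, -0.085, -0.0, 0.001]
contact_force: [-0.3, 0.4, -0.6]
gripper_width: 55.8
grasp_force: 0.0
```

Request:
apply_moves([
  {"hand":-1,"delta_pos":[0,0,0],"yaw":0},
  {"hand":-1,"delta_pos":[0,0,0],"yaw":0},
  {"hand":-1,"delta_pos":[0,0,0],"yaw":0},
  {"hand":-1,"delta_pos":[0,0,0],"yaw":0},
  {"hand":-1,"delta_pos":[0,0,0],"yaw":0},
])

```text
clock: 4.73
position: [396.2, 271.2, 29.5]
ee_rot: [0.996, -0.085, 0.0, -0.0]
contact_force: [0.2, -0.1, 0.7]
gripper_width: 0.2
grasp_force: 0.0
```

```bash
python3 - <<'E'
from h import *
im={n:imaging.get_image(n) for n in('top','side')}
def crop(n,c,w,h,k):
    r0=c[1]-h//2;c0=c[0]-w//2
    return cv2.resize(im[n]['pixels'][r0:r0+h,c0:c0+w,::-1],None,fx=k,fy=k,interpolation=cv2.INTER_CUBIC),(c0,r0)
a,oa=crop('top',(160,245),48,72,8); b,ob=crop('side',(300,300),50,72,8)
o=np.concatenate([a,b],1);cv2.imwrite('pics/g2.png',o);print(oa,ob,o.shape)
E
```

```text
(136, 209) (275, 264) (576, 784, 3)
```

View pics/g2.png

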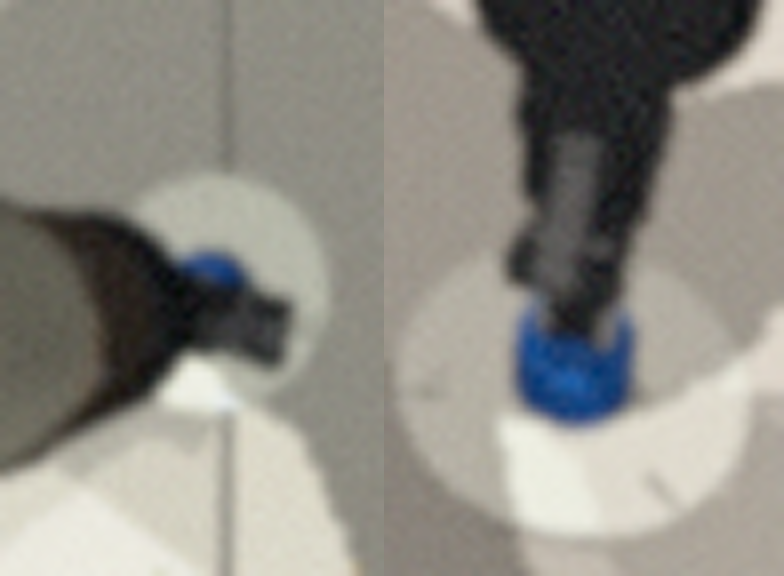

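The fingers shut without meeting the hub. In both views their tips lie at or above the hub's top (side-crop row 335, about z = 24), so the tips reach less far than stated. I go lower in measured steps.

Request:
apply_moves([
  {"hand":0.3,"delta_pos":[0,0,0],"yaw":0},
  {"hand":0.3,"delta_pos":[0,0,0],"yaw":0},
  {"hand":0.3,"delta_pos":[0,0,0],"yaw":0},
  {"hand":0.3,"delta_pos":[0,0,0],"yaw":0},
  {"hand":0.3,"delta_pos":[0,0,0],"yaw":0},
  {"hand":0.3,"delta_pos":[0,0,5],"yaw":0},
  {"hand":0.3,"delta_pos":[0,0,10],"yaw":0},
  {"hand":0.3,"delta_pos":[0,0,12],"yaw":0},
  {"hand":0.3,"delta_pos":[0,0,12],"yaw":0},
])

```text
clock: 5.58
position: [395.7, 270.7, 16.5]
ee_rot: [0.996, -0.085, -0.001, 0.001]
contact_force: [-0.4, -0.1, -0.3]
gripper_width: 55.7
grasp_force: 0.0
```

Request:
apply_moves([
  {"hand":-1,"delta_pos":[0,0,0],"yaw":0},
  {"hand":-1,"delta_pos":[0,0,0],"yaw":0},
  {"hand":-1,"delta_pos":[0,0,0],"yaw":0},
  {"hand":-1,"delta_pos":[0,0,0],"yaw":0},
  {"hand":-1,"delta_pos":[0,0,0],"yaw":0},
])

```text
clock: 6.0
position: [396.2, 271.2, 17.9]
ee_rot: [0.996, -0.085, 0.0, -0.0]
contact_force: [-1.9, -0.1, 5.4]
gripper_width: 30.0
grasp_force: 59.0
```

```bash
python3 - <<'E'
from h import *
im={n:imaging.get_image(n) for n in('top','side')}
s=read_state();print(s['position'],s['gripper_width'],s['grasp_force'],s['contact_force'],s['wrist_torque'])
def crop(n,c,w,h,k):
    r0=c[1]-h//2;c0=c[0]-w//2
    return cv2.resize(im[n]['pixels'][r0:r0+h,c0:c0+w,::-1],None,fx=k,fy=k,interpolation=cv2.INTER_CUBIC)
o=np.concatenate([crop('top',(160,245),48,72,8),crop('side',(300,300),50,72,8)],1);cv2.imwrite('pics/g3.png',o)
E
```

```text
[396.18191042 271.17336961  17.92108826] 29.869696305070548 59.039408415555954 [-2.60899033 -0.26709122  6.37325097] [-0.28877434  0.44811214 -0.02273428]
```

View pics/g3.png

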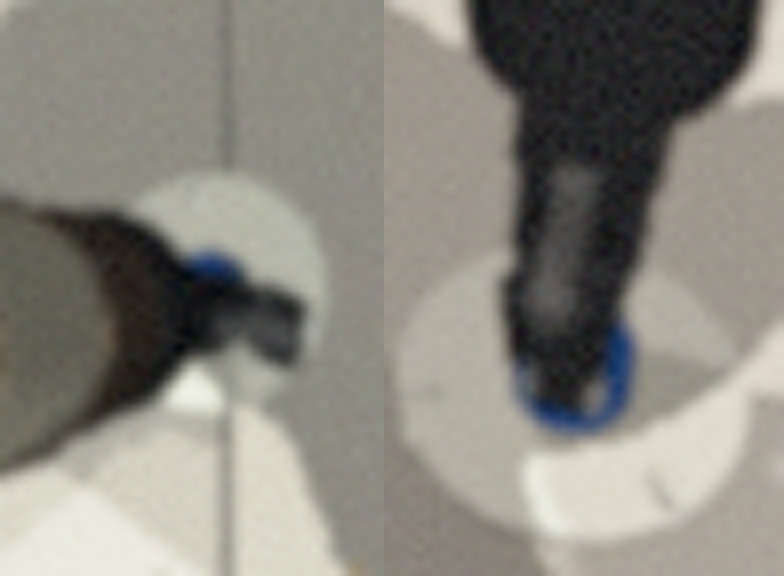

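Request:
apply_moves([
  {"hand":-1,"delta_pos":[0,0,-3],"yaw":0},
  {"hand":-1,"delta_pos":[0,0,-10],"yaw":0},
  {"hand":-1,"delta_pos":[0,0,-20],"yaw":0},
  {"hand":-1,"delta_pos":[0,0,-30],"yaw":0},
  {"hand":-1,"delta_pos":[0,0,-45],"yaw":0},
  {"hand":-1,"delta_pos":[0,0,-60],"yaw":0},
  {"hand":-1,"delta_pos":[0,0,-60],"yaw":0},
])

```text
clock: 6.68
position: [397.6, 272.8, 80.2]
ee_rot: [0.996, -0.085, 0.002, -0.003]
contact_force: [1.0, 1.0, -0.6]
gripper_width: 30.0
grasp_force: 59.5
```

```bash
python3 - <<'E'
from h import *
im={n:imaging.get_image(n) for n in('top','side')}
s=read_state();print(s['position'],s['gripper_width'],s['grasp_force'],s['contact_force'],s['wrist_torque'])
def crop(n,c,w,h,k):
    r0=c[1]-h//2;c0=c[0]-w//2
    return cv2.resize(im[n]['pixels'][r0:r0+h,c0:c0+w,::-1],None,fx=k,fy=k,interpolation=cv2.INTER_CUBIC)
o=np.concatenate([crop('top',(160,245),48,72,8),crop('side',(300,280),50,72,8)],1);cv2.imwrite('pics/g4.png',o)
E
```

```text
[396.17125571 271.35688936  77.74906605] 29.706079954142215 59.43749886006117 [ 0.62512971 -0.59721104 -1.41198183] [-0.0858927  -0.03771207 -0.00096942]
```

View pics/g4.png

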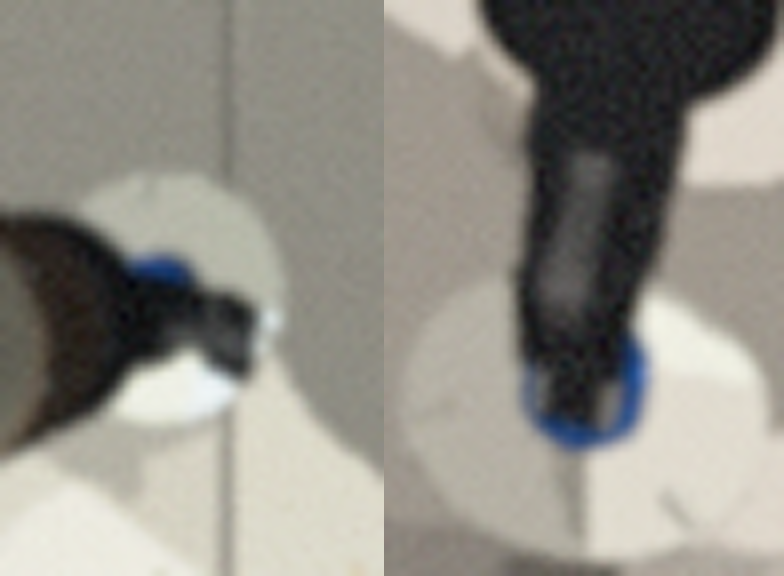

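The ejector hangs level in the grip (weight about 1.4 N), with the hub centred between the fingers. Next I get the spindle axis and the held offset.

```bash
python3 - <<'E'
from h import *
np.set_printoptions(precision=1,suppress=True)
im={n:imaging.get_image(n) for n in('top','side')}
off={'top':(200,150),'side':(190,175)}
for n,x,y,z in [('top',451,313,40),('top',443,297,114.5),('top',447,308,46),('side',393,243,40),('side',390,76,113.5),('side',392,238,46),('top',147,215,84.5),('side',228,358,84.5)]:
    print(n,z,at_z(im[n],((y+.5)/8-.5+off[n][1],(x+.5)/8-.5+off[n][0]),z))
s=read_state();print(s['position'],s['clock'])
for n in im:
    for q,z in(('ejector',s['position'][2]-18),('spindle_seat',46)):
        for d in nets.pinpoint(n,q)[:1]: print(q,n,d['score'],at_z(im[n],d['location'],z))
    # grey recess disc by colour, darker than white deck
    p=im[n]['pixels'].astype(int); c=proj(im[n],[571,-34,40])[0].astype(int)
    m=((p.max(-1)<190)).astype(np.uint8); k=22
    w=m[c[1]-k:c[1]+k,c[0]-k:c[0]+k].copy(); print(p[c[1],c[0]+8],p[c[1]-2,c[0]+25 if n=="top" else c[0]-22])
delta(574,-33,150)
E
```

```text
top 40 [571.4 -37.   40. ]
top 114.5 [570.2 -35.9 114.5]
top 46 [572.8 -35.6  46. ]
side 40 [569.9 -33.2  40. ]
side 113.5 [569.  -30.6 113.5]
side 46 [569.5 -28.6  46. ]
top 84.5 [606.3  77.2  84.5]
side 84.5 [603.8  82.9  84.5]
[395.7 270.7  76.7] 6.8833
ejector top 0.85 [388.8 270.4  58.7]
spindle_seat top 0.92 [573.3 -37.1  46. ]
[165 173 164] [209 206 193]
ejector side 0.87 [393.1 272.9  58.7]
spindle_seat side 0.6 [569.8 -45.1  46. ]
[174 176 167] [240 237 225]
d tool [226.9 269.4 -73.1] toolx [ 1.  -0.2 -0. ] tooly [-0.2 -1.   0. ] z [-0. -0. -1.]
```

Request:
apply_moves([
  {"hand":-1,"delta_pos":[0,0,-35],"yaw":0},
  {"hand":-1,"delta_pos":[20,24,-60],"yaw":0},
  {"hand":-1,"delta_pos":[43,52,-80],"yaw":0},
  {"hand":-1,"delta_pos":[68,83,-80],"yaw":0},
  {"hand":-1,"delta_pos":[93,113,-80],"yaw":0},
  {"hand":-1,"delta_pos":[118,143,-80],"yaw":0},
  {"hand":-1,"delta_pos":[143,173,-80],"yaw":0},
  {"hand":-1,"delta_pos":[168,204,-80],"yaw":0},
  {"hand":-1,"delta_pos":[193,234,-80],"yaw":0},
  {"hand":-1,"delta_pos":[213,258,-80],"yaw":0},
  {"hand":-1,"delta_pos":[224,272,-80],"yaw":0},
  {"hand":-1,"delta_pos":[224,272,-80],"yaw":0},
])

```text
clock: 8.08
position: [572.1, -37.8, 156.2]
ee_rot: [0.996, -0.087, -0.001, 0.0]
contact_force: [-0.2, 1.5, -1.0]
gripper_width: 30.0
grasp_force: 59.9
```

```bash
python3 - <<'E'
from h import *
np.set_printoptions(precision=1,suppress=True)
im={n:imaging.get_image(n) for n in('top','side')}
s=read_state();print(s['position'],s['contact_force'],s['gripper_width'])
p=s['position']
for n in im:
    for q,z in(('ejector',p[2]-18),):
        for d in nets.pinpoint(n,q)[:1]: print(q,n,d['score'],at_z(im[n],d['location'],z))
ps=[]
def crop(n,P,w,h,k):
    c=proj(im[n],P)[0]; c0,r0=int(c[0])-w//2,int(c[1])-h//2
    a=cv2.resize(im[n]['pixels'][r0:r0+h,c0:c0+w,::-1],None,fx=k,fy=k,interpolation=cv2.INTER_CUBIC)
    f=lambda Q:((proj(im[n],Q)-[c0,r0]+.5)*k-.5)
    for Q in (cyl(p[0],p[1],48,p[2]-18,p[2]-18)[:48],cyl(p[0],p[1],17,p[2]+6,p[2]+6)[:48]):
        for u in f(Q): cv2.circle(a,tuple(np.round(u).astype(int)),1,(0,0,255),-1)
    return a
o=np.concatenate([crop('top',p-[0,0,18],50,72,8),crop('side',p-[0,0,25],50,72,8)],1);cv2.imwrite('pics/g5.png',o)
delta(570.8,-35.5,p[2])
E
```

```text
[570.5 -35.3 156.3] [-0.1  1.  -0.7] 29.44820494682523
ejector top 0.7 [574.4 -41.8 138.3]
ejector side 0.98 [561.8 -35.5 138.3]
d tool [0.7 1.2 0.6] toolx [ 1.  -0.2 -0. ] tooly [-0.2 -1.   0. ] z [-0.  0. -1.]
```

View pics/g5.png

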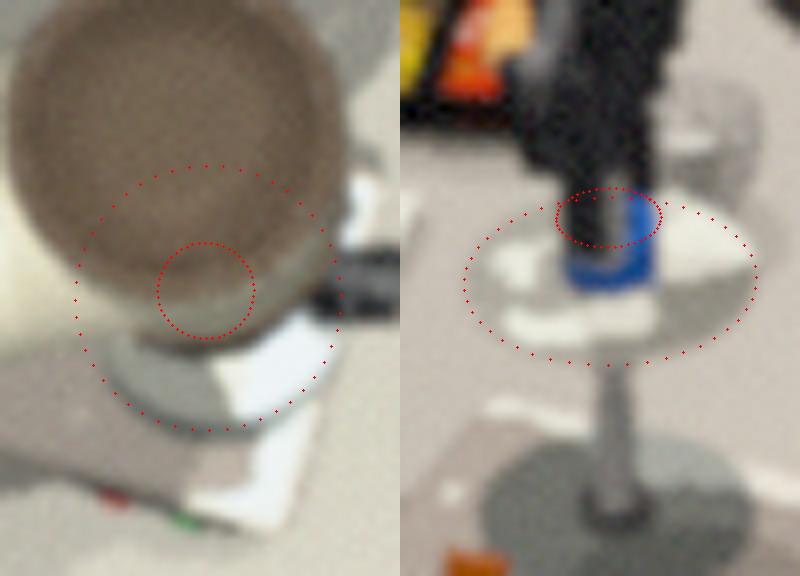

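The held plate matches its predicted outline in the side view, with its centre at crop (610, 280) and the spindle below it at column 614. I lower it over the taper and watch the force.

Request:
apply_moves([
  {"hand":-1,"delta_pos":[0,-1,10],"yaw":0},
  {"hand":-1,"delta_pos":[0,-1,18],"yaw":0},
  {"hand":-1,"delta_pos":[0,-1,24],"yaw":0},
  {"hand":-1,"delta_pos":[0,-1,28],"yaw":0},
  {"hand":-1,"delta_pos":[0,-1,32],"yaw":0},
  {"hand":-1,"delta_pos":[0,-1,36],"yaw":0},
  {"hand":-1,"delta_pos":[0,-1,36],"yaw":0},
])

```text
clock: 8.87
position: [570.7, -33.9, 120.5]
ee_rot: [0.996, -0.085, -0.001, 0.0]
contact_force: [0.2, -1.3, -2.7]
gripper_width: 30.0
grasp_force: 59.8
```

Request:
apply_moves([
  {"hand":-1,"delta_pos":[0,0,8],"yaw":0},
  {"hand":-1,"delta_pos":[0,0,16],"yaw":0},
  {"hand":-1,"delta_pos":[0,0,24],"yaw":0},
  {"hand":-1,"delta_pos":[0,0,32],"yaw":0},
  {"hand":-1,"delta_pos":[0,0,32],"yaw":0},
])

```text
clock: 9.28
position: [570.2, -34.0, 87.2]
ee_rot: [0.996, -0.085, -0.002, 0.0]
contact_force: [0.7, -1.2, -2.8]
gripper_width: 29.7
grasp_force: 59.8
```

Request:
apply_moves([
  {"hand":-1,"delta_pos":[0,0,8],"yaw":0},
  {"hand":-1,"delta_pos":[0,0,14],"yaw":0},
  {"hand":-1,"delta_pos":[0,0,18],"yaw":0},
  {"hand":-1,"delta_pos":[0,0,20],"yaw":0},
  {"hand":-1,"delta_pos":[0,0,20],"yaw":0},
])

```text
clock: 9.7
position: [571.0, -33.8, 68.8]
ee_rot: [0.996, -0.085, -0.0, 0.0]
contact_force: [0.5, -2.7, -2.0]
gripper_width: 30.0
grasp_force: 59.7
```

Request:
apply_moves([
  {"hand":-1,"delta_pos":[0,0,1.5],"yaw":0},
  {"hand":-1,"delta_pos":[0,0,3],"yaw":0},
  {"hand":-1,"delta_pos":[0,0,3],"yaw":0},
])

```text
clock: 9.95
position: [571.2, -33.8, 66.5]
ee_rot: [0.996, -0.085, 0.0, -0.0]
contact_force: [-0.2, -2.4, -0.8]
gripper_width: 29.6
grasp_force: 59.9
```

Request:
apply_moves([
  {"hand":-1,"delta_pos":[0,0,1],"yaw":0},
  {"hand":-1,"delta_pos":[0,0,2],"yaw":0},
  {"hand":-1,"delta_pos":[0,0,2],"yaw":0},
])

```text
clock: 10.2
position: [571.2, -33.8, 64.5]
ee_rot: [0.996, -0.085, 0.0, 0.0]
contact_force: [0.3, -2.7, -1.1]
gripper_width: 29.7
grasp_force: 60.0
```

Request:
apply_moves([
  {"hand":-1,"delta_pos":[0,1,1.5],"yaw":0},
  {"hand":0.2,"delta_pos":[0,1,1.5],"yaw":0},
  {"hand":0.2,"delta_pos":[0,1,1],"yaw":0},
  {"hand":0.2,"delta_pos":[0,1,0],"yaw":0},
  {"hand":0.2,"delta_pos":[0,1,-5],"yaw":0},
  {"hand":0.2,"delta_pos":[0,1,-30],"yaw":0},
  {"hand":0.2,"delta_pos":[0,1,-60],"yaw":0},
  {"hand":0.2,"delta_pos":[0,1,-95],"yaw":0},
  {"hand":0.5,"delta_pos":[0,1,-110],"yaw":0},
  {"hand":0.5,"delta_pos":[0,1,-110],"yaw":0},
])

```text
clock: 11.03
position: [573.8, -34.4, 179.8]
ee_rot: [0.996, -0.084, 0.005, -0.001]
contact_force: [0.3, 0.1, 0.8]
gripper_width: 63.7
grasp_force: 0.0
```

```bash
cat >> h.py <<'E'
def segblue(im,n): p=im[n]['pixels'].astype(int); return (p[...,2]-p[...,0]>40).astype(np.uint8)
E
python3 - <<'E'
from h import *
np.set_printoptions(precision=1,suppress=True)
n='side'; im={n:imaging.get_image(n)}
c=proj(im[n],[571,-35,60])[0]; b=blob(segblue(im,n),c[::-1],14); print(b)
for z in (46,49,52,60):
    x,f,a=fitcyl([im[n]],[b[0]],17,z+4,z+24,(571,-35)); print(z,x,a)
s=read_state();print(s['position'],s['contact_force'])
delta(425,-261,70)
E
```

```text
(array([238.2, 199.8]), 106)
46 [570.9 -35. ] [145.95302160875872]
49 [570.7 -34.9] [146.358049122151]
52 [570.5 -35. ] [146.71177628368605]
60 [568.6 -23.8] [150.43118912435602]
[572.2 -34.4 177. ] [-0.1 -0.  -0.3]
d tool [-107.4  248.4  106. ] toolx [ 1.  -0.2  0. ] tooly [-0.2 -1.  -0. ] z [ 0.  0. -1.]
```

```bash
sed -i 's/least_squares(f,g); return/least_squares(f,g,diff_step=1e-3); return/' h.py
python3 - <<'E'
from h import *
np.set_printoptions(precision=1,suppress=True)
im={n:imaging.get_image(n) for n in('top','side')}
n='side'
c=proj(im[n],[571,-35,60])[0]; b=blob(segblue(im,n),c[::-1],14)
for z in (46,52,60):
    x,f,a=fitcyl([im[n]],[b[0]],17,z+4,z+24,(571,-35)); print(z,x,f)
I={n:im[n]['pixels'].astype(int) for n in im}
bs=[blob((I[n].sum(-1)<280).astype(np.uint8),proj(im[n],[425,-260,14])[0][::-1],12) for n in im]
for k in ([0],[1],[0,1]):
    x,f,a=fitcyl([[im['top'],im['side']][i] for i in k],[bs[i][0] for i in k],17,4,24,(425,-258)); print('sl',x,f)
for d in nets.pinpoint('side','ejector')[:1]+nets.pinpoint('top','ejector')[:1]: print(d)
print(proj(im['side'],[571,-33,46]),proj(im['top'],[571,-35.5,46]))
E
```

```text
46 [570.4 -30.7] [0. 0.]
52 [569.1 -23.2] [-0. -0.]
60 [567.5 -13.2] [0. 0.]
sl [ 426.3 -262.3] [-0.  0.]
sl [ 424.  -259.4] [0. 0.]
sl [ 425.1 -261.6] [-0.2  0.4 -0.3 -0.4]
{'location': [202.5, 239.1], 'score': 0.79}
{'location': [187.1, 255.0], 'score': 0.75}
[[238.2 203.3]] [[255.4 188.6]]
```

Request:
apply_moves([
  {"hand":0.5,"delta_pos":[-14,33,0],"yaw":0},
  {"hand":0.5,"delta_pos":[-28,66,0],"yaw":0},
  {"hand":0.5,"delta_pos":[-42,99,10],"yaw":0},
  {"hand":0.5,"delta_pos":[-56,132,25],"yaw":0},
  {"hand":0.5,"delta_pos":[-70,165,45],"yaw":0},
  {"hand":0.5,"delta_pos":[-84,198,65],"yaw":0},
  {"hand":0.5,"delta_pos":[-98,230,85],"yaw":0},
  {"hand":0.5,"delta_pos":[-105,248,110],"yaw":0},
  {"hand":0.5,"delta_pos":[-106,249,120],"yaw":0},
  {"hand":0.5,"delta_pos":[-106,249,120],"yaw":0},
  {"hand":0.5,"delta_pos":[-106,249,120],"yaw":0},
])

```text
clock: 12.2
position: [423.7, -262.3, 53.4]
ee_rot: [0.996, -0.085, -0.002, -0.0]
contact_force: [1.0, 0.5, -0.4]
gripper_width: 64.4
grasp_force: 0.0
```

```bash
python3 -c "
from h import *
print(read_state()['position']);delta(425.5,-261.5,18,-.17)"
```

```text
[ 423.67579748 -262.33974131   53.35330827]
d tool [ 1.8 -1.1 35.3] toolx [ 0.986 -0.169 -0.003] tooly [-0.169 -0.986  0.   ] z [-0.003  0.    -1.   ]
turn about tool z -0.0 cur 2.971481550785822
```

Request:
apply_moves([
  {"hand":0.5,"delta_pos":[1,0,12],"yaw":0},
  {"hand":0.5,"delta_pos":[1,0,24],"yaw":0},
  {"hand":0.5,"delta_pos":[1,0,33],"yaw":0},
  {"hand":0.5,"delta_pos":[1,0,36],"yaw":0},
  {"hand":0.5,"delta_pos":[1,0,36],"yaw":0},
])

```text
clock: 12.62
position: [425.6, -261.9, 18.2]
ee_rot: [0.996, -0.084, -0.0, -0.0]
contact_force: [-0.0, -0.3, -0.4]
gripper_width: 64.0
grasp_force: 0.0
```

Request:
apply_moves([
  {"hand":-1,"delta_pos":[0,0,0],"yaw":0},
  {"hand":-1,"delta_pos":[0,0,0],"yaw":0},
  {"hand":-1,"delta_pos":[0,0,0],"yaw":0},
  {"hand":-1,"delta_pos":[0,0,0],"yaw":0},
  {"hand":-1,"delta_pos":[0,0,0],"yaw":0},
  {"hand":-1,"delta_pos":[0,0,0],"yaw":0},
])

```text
clock: 13.12
position: [426.0, -262.6, 19.8]
ee_rot: [0.996, -0.084, 0.001, 0.0]
contact_force: [-0.6, 1.8, 5.5]
gripper_width: 29.0
grasp_force: 58.8
```

Request:
apply_moves([
  {"hand":-1,"delta_pos":[0,0,-4],"yaw":0},
  {"hand":-1,"delta_pos":[0,0,-25],"yaw":0},
  {"hand":-1,"delta_pos":[0,0,-60],"yaw":0},
  {"hand":-1,"delta_pos":[5,-12,-95],"yaw":0},
  {"hand":-1,"delta_pos":[17,-42,-125],"yaw":0},
  {"hand":-1,"delta_pos":[32,-77,-138],"yaw":0},
  {"hand":-1,"delta_pos":[47,-112,-138],"yaw":0},
  {"hand":-1,"delta_pos":[62,-147,-138],"yaw":0},
  {"hand":-1,"delta_pos":[77,-182,-138],"yaw":0},
  {"hand":-1,"delta_pos":[91,-217,-138],"yaw":0},
  {"hand":-1,"delta_pos":[102,-240,-138],"yaw":0},
  {"hand":-1,"delta_pos":[105,-248,-138],"yaw":0},
])

```text
clock: 14.12
position: [572.6, -32.6, 156.1]
ee_rot: [0.997, -0.083, 0.0, -0.0]
contact_force: [0.1, -1.2, -2.6]
gripper_width: 28.7
grasp_force: 59.8
```

Request:
apply_moves([
  {"hand":-1,"delta_pos":[0,0,0],"yaw":0},
  {"hand":-1,"delta_pos":[0,0,0],"yaw":0},
  {"hand":-1,"delta_pos":[0,0,0],"yaw":0},
])

```text
clock: 14.37
position: [569.6, -36.6, 156.1]
ee_rot: [0.996, -0.085, -0.001, 0.0]
contact_force: [-0.5, -0.5, -2.6]
gripper_width: 28.6
grasp_force: 59.8
```

```bash
python3 - <<'E'
from h import *
np.set_printoptions(precision=1,suppress=True)
im={n:imaging.get_image(n) for n in('top','side')}
s=read_state();print(s['position'],s['contact_force'],s['gripper_width'])
p=s['position']
n='side'; I=im[n]['pixels'].astype(int)
for q in('slicer',):
    for d in nets.pinpoint(n,q)[:1]: print(q,n,d['score'],at_z(im[n],d['location'],p[2]-20))
delta(571.2,-35.3,p[2],-.17)
def crop(n,P,w,h,k):
    c=proj(im[n],P)[0]; c0,r0=int(c[0])-w//2,int(c[1])-h//2
    a=cv2.resize(im[n]['pixels'][r0:r0+h,c0:c0+w,::-1],None,fx=k,fy=k,interpolation=cv2.INTER_CUBIC)
    f=lambda Q:((proj(im[n],Q)-[c0,r0]+.5)*k-.5)
    for Q in (cyl(p[0],p[1],48,p[2]-20,p[2]-20)[:48],cyl(571.2,-35.3,7,46,90)):
        for u in f(Q): cv2.circle(a,tuple(np.round(u).astype(int)),1,(0,0,255),-1)
    return a
cv2.imwrite('pics/g6.png',crop('side',p-[0,0,25],60,72,8))
E
```

```text
[569.9 -36.9 156.4] [ 0.3 -0.7 -3.4] 28.699075881027213
slicer side 0.71 [560.2 -37.1 136.4]
d tool [ 0.8 -1.7  0.1] toolx [ 1.  -0.2 -0. ] tooly [-0.2 -1.   0. ] z [-0. -0. -1.]
turn about tool z -0.001 cur 2.970145309487512
```

View pics/g6.png

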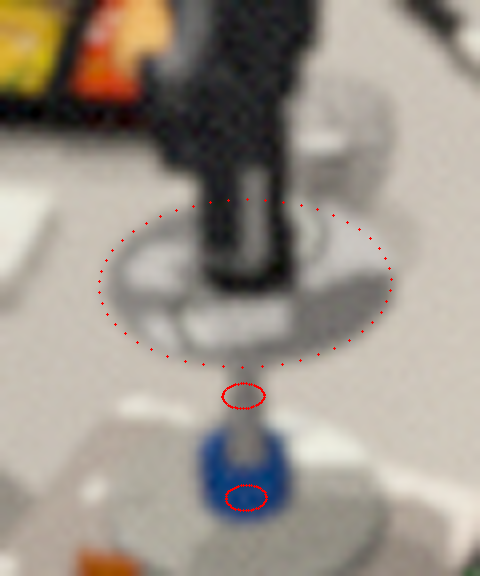

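The ejector sits down on the shoulder (blue hub at crop (245, 470), spindle coming out of it). The held disc is centred about 1.5 mm to -x of the tool. I correct for that and lower it.

Request:
apply_moves([
  {"hand":-1,"delta_pos":[1.8,-1.5,6],"yaw":0},
  {"hand":-1,"delta_pos":[1.8,-1.5,14],"yaw":0},
  {"hand":-1,"delta_pos":[1.8,-1.5,20],"yaw":0},
  {"hand":-1,"delta_pos":[1.8,-1.5,25],"yaw":0},
  {"hand":-1,"delta_pos":[1.8,-1.5,29],"yaw":0},
  {"hand":-1,"delta_pos":[1.8,-1.5,33],"yaw":0},
  {"hand":-1,"delta_pos":[1.8,-1.5,37],"yaw":0},
  {"hand":-1,"delta_pos":[1.8,-1.5,37],"yaw":0},
])

```text
clock: 15.18
position: [572.3, -34.6, 118.4]
ee_rot: [0.996, -0.085, -0.001, 0.0]
contact_force: [-0.6, -0.4, -2.4]
gripper_width: 28.9
grasp_force: 59.8
```

Request:
apply_moves([
  {"hand":-1,"delta_pos":[0,0,8],"yaw":0},
  {"hand":-1,"delta_pos":[0,0,16],"yaw":0},
  {"hand":-1,"delta_pos":[0,0,22],"yaw":0},
  {"hand":-1,"delta_pos":[0,0,25],"yaw":0},
  {"hand":-1,"delta_pos":[0,0,25],"yaw":0},
])

```text
clock: 15.6
position: [572.2, -34.6, 93.1]
ee_rot: [0.996, -0.085, -0.001, 0.0]
contact_force: [0.1, 0.7, -2.2]
gripper_width: 28.9
grasp_force: 59.8
```

Request:
apply_moves([
  {"hand":-1,"delta_pos":[0,0,1],"yaw":0},
  {"hand":-1,"delta_pos":[0,0,2.5],"yaw":0},
  {"hand":-1,"delta_pos":[0,0,2.5],"yaw":0},
])

```text
clock: 15.85
position: [572.9, -34.5, 91.9]
ee_rot: [0.996, -0.085, 0.0, -0.0]
contact_force: [0.1, 0.3, -3.1]
gripper_width: 29.2
grasp_force: 59.8
```

Request:
apply_moves([
  {"hand":-1,"delta_pos":[0,0,1.5],"yaw":0},
  {"hand":-1,"delta_pos":[0,0,1.5],"yaw":0},
  {"hand":0.2,"delta_pos":[0,0,1.5],"yaw":0},
  {"hand":0.2,"delta_pos":[0,0,1],"yaw":0},
  {"hand":0.2,"delta_pos":[0,0,0],"yaw":0},
  {"hand":0.2,"delta_pos":[0,0,-5],"yaw":0},
  {"hand":0.2,"delta_pos":[0,0,-30],"yaw":0},
  {"hand":0.2,"delta_pos":[0,0,-65],"yaw":0},
  {"hand":0.2,"delta_pos":[0,0,-80],"yaw":0},
  {"hand":0.4,"delta_pos":[0,0,-80],"yaw":0},
  {"hand":0.4,"delta_pos":[0,0,-80],"yaw":0},
])

```text
clock: 16.77
position: [573.4, -34.4, 173.6]
ee_rot: [0.996, -0.085, 0.002, -0.001]
contact_force: [-0.1, -0.3, -1.0]
gripper_width: 59.8
grasp_force: 0.0
```

```bash
python3 - <<'E'
from h import *
np.set_printoptions(precision=1,suppress=True)
im={n:imaging.get_image(n) for n in('top','side')}
s=read_state();p=s['position'];print(p,s['contact_force'])
n='side';I=im[n]['pixels'].astype(int)
b=blob((I.sum(-1)<230).astype(np.uint8),proj(im[n],[570.5,-31,82])[0][::-1],9);print(b)
for z in(70,74,78): print(z,fitcyl([im[n]],[b[0]],17,z+4,z+24,(571,-31)))
for n in im:
    for q,z in(('clip',64),('tab_a_face',82),('tab_b_face',82),('parking_seat',64),('slicer',70),('clip_seat',94)):
        for d in nets.pinpoint(n,q)[:1]: print(q,n,round(d['score'],2),at_z(im[n],d['location'],z))
    P=im[n]['pixels'].astype(int); c=proj(im[n],[605,79,84])[0].astype(int)
    m=np.zeros(P.shape[:2],np.uint8); m[c[1]-18:c[1]+18,c[0]-14:c[0]+14]=((P[...,0]-P[...,2]>60))[c[1]-18:c[1]+18,c[0]-14:c[0]+14]
    k,l,st,ce=cv2.connectedComponentsWithStats(m); print(n,'orange',st[1:,4],[at_z(im[n],(q[1],q[0]),84) for q in ce[1:]])
E
```

```text
[572.1 -34.6 171.3] [-0.9 -0.5 -0. ]
(array([238.2, 193.5]), 106)
70 (array([569.6, -28.1]), array([ 0., -0.]), [150.69797223142814])
74 (array([568.7, -22.9]), array([-0., -0.]), [152.50891816138756])
78 (array([567.9, -17.8]), array([-0.,  0.]), [154.35274634195957])
slicer top 0.68 [572.  -26.3  70. ]
top orange [] []
clip side 0.63 [607.1  85.3  64. ]
tab_a_face side 0.51 [623.  102.1  82. ]
tab_b_face side 0.38 [599.8  66.4  82. ]
parking_seat side 0.96 [603.6  93.1  64. ]
slicer side 0.83 [569.7 -28.7  70. ]
clip_seat side 0.95 [568.6 -30.3  94. ]
side orange [44 76] [array([601. ,  56.4,  84. ]), array([608. , 104.1,  84. ])]
```

```bash
python3 - <<'E'
from h import *
im=imaging.get_image('side')
p=np.array([569.9,-36.9,156.4]); c=proj(im,p-[0,0,25])[0]; c0,r0=int(c[0])-30,int(c[1])-36
for y in (0,17,24,30):
    print(y,[(z,np.round((proj(im,p+[0,y,-z])[0]-[c0,r0]+.5)*8)) for z in (0,5,10,15,20,25)])
s=read_state(); print(s['position'],s['clock']); delta(605.1,78.5,150,-.175)
E
```

```text
0 [(0, array([244., 230.])), (5, array([244., 243.])), (10, array([245., 256.])), (15, array([245., 268.])), (20, array([245., 281.])), (25, array([246., 293.]))]
17 [(0, array([236., 260.])), (5, array([237., 273.])), (10, array([237., 285.])), (15, array([237., 298.])), (20, array([238., 311.])), (25, array([238., 323.]))]
24 [(0, array([233., 272.])), (5, array([233., 285.])), (10, array([234., 298.])), (15, array([234., 311.])), (20, array([234., 323.])), (25, array([235., 336.]))]
30 [(0, array([230., 283.])), (5, array([231., 296.])), (10, array([231., 309.])), (15, array([231., 321.])), (20, array([232., 334.])), (25, array([232., 347.]))]
[572.8256261  -34.54474261 171.88782786] 17.5167
d tool [  12.7 -116.9   21.9] toolx [ 0.986 -0.169 -0.   ] tooly [-0.169 -0.986 -0.   ] z [-0.  0. -1.]
turn about tool z 0.005 cur 2.9717772700002714
```

Request:
apply_moves([
  {"hand":0.9,"delta_pos":[3,-30,0],"yaw":0},
  {"hand":0.9,"delta_pos":[7,-60,0],"yaw":0},
  {"hand":0.9,"delta_pos":[10,-90,0],"yaw":0},
  {"hand":0.9,"delta_pos":[13,-110,0],"yaw":0},
  {"hand":0.9,"delta_pos":[13,-117,15],"yaw":0},
  {"hand":0.9,"delta_pos":[13,-117,35],"yaw":0},
  {"hand":0.9,"delta_pos":[13,-117,50],"yaw":0},
  {"hand":0.9,"delta_pos":[13,-117,50],"yaw":0},
  {"hand":0.9,"delta_pos":[13,-117,50],"yaw":0},
  {"hand":0.9,"delta_pos":[13,-117,50],"yaw":0},
])

```text
clock: 18.35
position: [606.2, 78.6, 123.0]
ee_rot: [0.996, -0.085, 0.001, -0.0]
contact_force: [0.1, 0.6, 1.1]
gripper_width: 81.4
grasp_force: 0.0
```

```bash
python3 -c "
from h import *
s=read_state();print(s['position'],s['gripper_width'],s['contact_force']);delta(605.1,78.5,70,-.175)"
```

```text
[606.19495615  78.60859323 122.97406078] 81.41810500200594 [0.08857482 0.63387058 1.08733706]
d tool [-1.2  0.3 53. ] toolx [ 0.986 -0.169  0.002] tooly [-0.169 -0.986 -0.   ] z [ 0.002  0.    -1.   ]
turn about tool z 0.005 cur 2.972067415068767
```

Request:
apply_moves([
  {"hand":0.9,"delta_pos":[-1,0,12],"yaw":0},
  {"hand":0.9,"delta_pos":[-1,0,24],"yaw":0},
  {"hand":0.9,"delta_pos":[-1,0,36],"yaw":0},
  {"hand":0.9,"delta_pos":[-1,0,46],"yaw":0},
  {"hand":0.9,"delta_pos":[-1,0,51],"yaw":0},
  {"hand":0.9,"delta_pos":[-1,0,51],"yaw":0},
])

```text
clock: 18.85
position: [604.1, 78.5, 70.4]
ee_rot: [0.996, -0.085, -0.001, 0.0]
contact_force: [-1.0, 0.1, -0.5]
gripper_width: 81.0
grasp_force: 0.0
```

Request:
apply_moves([
  {"hand":-1,"delta_pos":[0,0,0],"yaw":0},
  {"hand":-1,"delta_pos":[0,0,0],"yaw":0},
  {"hand":-1,"delta_pos":[0,0,0],"yaw":0},
  {"hand":-1,"delta_pos":[0,0,0],"yaw":0},
  {"hand":-1,"delta_pos":[0,0,0],"yaw":0},
  {"hand":-1,"delta_pos":[0,0,0],"yaw":0},
])

```text
clock: 19.35
position: [605.7, 78.9, 73.4]
ee_rot: [0.996, -0.084, 0.002, -0.0]
contact_force: [-0.5, -0.3, 6.9]
gripper_width: 39.5
grasp_force: 62.0
```

Request:
apply_moves([
  {"hand":-1,"delta_pos":[0,0,-2],"yaw":0},
  {"hand":-1,"delta_pos":[0,0,-5],"yaw":0},
  {"hand":-1,"delta_pos":[0,0,-9],"yaw":0},
  {"hand":-1,"delta_pos":[0,0,-14],"yaw":0},
  {"hand":-1,"delta_pos":[0,0,-14],"yaw":0},
])

```text
clock: 19.77
position: [605.1, 78.9, 86.1]
ee_rot: [0.996, -0.085, 0.001, -0.0]
contact_force: [0.0, 0.3, -0.6]
gripper_width: 39.6
grasp_force: 60.5
```

Request:
apply_moves([
  {"hand":-1,"delta_pos":[0,0,-15],"yaw":0},
  {"hand":-1,"delta_pos":[0,0,-35],"yaw":0},
  {"hand":-1,"delta_pos":[0,0,-55],"yaw":0},
  {"hand":-1,"delta_pos":[0,0,-66],"yaw":0},
  {"hand":-1,"delta_pos":[-3,25,-66],"yaw":0},
  {"hand":-1,"delta_pos":[-7,55,-66],"yaw":0},
  {"hand":-1,"delta_pos":[-11,85,-66],"yaw":0},
  {"hand":-1,"delta_pos":[-14,108,-66],"yaw":0},
  {"hand":-1,"delta_pos":[-15,118,-66],"yaw":0},
  {"hand":-1,"delta_pos":[-15,118.5,-66],"yaw":0},
  {"hand":-1,"delta_pos":[-15,118.5,-66],"yaw":0},
  {"hand":-1,"delta_pos":[-15,118.5,-66],"yaw":0},
])

```text
clock: 20.77
position: [570.1, -34.8, 150.8]
ee_rot: [0.996, -0.085, 0.0, -0.0]
contact_force: [-0.9, 0.3, -0.8]
gripper_width: 39.5
grasp_force: 60.6
```

```bash
python3 - <<'E'
from h import *
np.set_printoptions(precision=1,suppress=True)
im={n:imaging.get_image(n) for n in('top','side')}
s=read_state();p=s['position'];print(p,s['contact_force'],s['gripper_width'])
def crop(n,P,w,h,k):
    c=proj(im[n],P)[0]; c0,r0=int(c[0])-w//2,int(c[1])-h//2
    a=cv2.resize(im[n]['pixels'][r0:r0+h,c0:c0+w,::-1],None,fx=k,fy=k,interpolation=cv2.INTER_CUBIC)
    f=lambda Q:((proj(im[n],Q)-[c0,r0]+.5)*k-.5)
    for Q in (cyl(p[0],p[1],14.5,p[2]-9.4,p[2]-9.4)[:48],cyl(570.3,-31,17,94,94)[:48]):
        for u in f(Q): cv2.circle(a,tuple(np.round(u).astype(int)),1,(255,0,255),-1)
    return a
cv2.imwrite('pics/g7.png',crop('side',p-[0,0,25],50,64,9))
delta(570.3,-35.4,p[2])
E
```

```text
[570.1 -34.5 150.8] [-0.6  0.7 -1.8] 39.797849394406825
d tool [ 0.4  0.8 -0. ] toolx [ 1.  -0.2  0. ] tooly [-0.2 -1.  -0. ] z [ 0.  0. -1.]
```

View pics/g7.png

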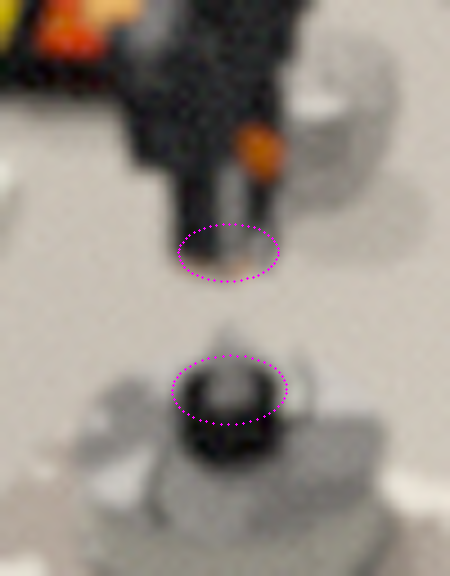

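The picture shows the disc seated with its hub ring at crop (230, 395). The clip is held above the spindle with both tabs pinched and its edges match the prediction to about 1 mm. That was the 11th picture viewed, one over the limit of 10, so I view no more and use only numbers. I lower the clip.

Request:
apply_moves([
  {"hand":-1,"delta_pos":[0,1,10],"yaw":0},
  {"hand":-1,"delta_pos":[0,1,19],"yaw":0},
  {"hand":-1,"delta_pos":[0,1,25],"yaw":0},
  {"hand":-1,"delta_pos":[0,1,29],"yaw":0},
  {"hand":-1,"delta_pos":[0,1,33],"yaw":0},
  {"hand":-1,"delta_pos":[0,1,37],"yaw":0},
  {"hand":-1,"delta_pos":[0,1,37],"yaw":0},
])

```text
clock: 21.45
position: [569.0, -36.6, 112.9]
ee_rot: [0.996, -0.085, -0.001, 0.0]
contact_force: [-0.0, -0.7, -1.1]
gripper_width: 39.5
grasp_force: 60.6
```

Request:
apply_moves([
  {"hand":-1,"delta_pos":[0.5,-0.5,3],"yaw":0},
  {"hand":-1,"delta_pos":[0.5,-0.5,6],"yaw":0},
  {"hand":-1,"delta_pos":[0.5,-0.5,8],"yaw":0},
  {"hand":-1,"delta_pos":[0.5,-0.5,8],"yaw":0},
  {"hand":-1,"delta_pos":[0.5,-0.5,8],"yaw":0},
])

```text
clock: 21.87
position: [570.0, -36.2, 105.9]
ee_rot: [0.996, -0.085, -0.0, 0.0]
contact_force: [-1.1, -0.6, -0.8]
gripper_width: 39.4
grasp_force: 60.6
```

Request:
apply_moves([
  {"hand":-1,"delta_pos":[0,0,1],"yaw":0},
  {"hand":-1,"delta_pos":[0,0,2],"yaw":0},
  {"hand":-1,"delta_pos":[0,0,2],"yaw":0},
])

```text
clock: 22.12
position: [569.9, -36.1, 103.8]
ee_rot: [0.996, -0.085, -0.0, -0.0]
contact_force: [-0.2, -0.1, -0.4]
gripper_width: 39.3
grasp_force: 60.6
```

Request:
apply_moves([
  {"hand":-1,"delta_pos":[0,0,1],"yaw":0},
  {"hand":-1,"delta_pos":[0,0,2],"yaw":0},
  {"hand":-1,"delta_pos":[0,0,2],"yaw":0},
])

```text
clock: 22.37
position: [570.4, -36.2, 103.4]
ee_rot: [0.996, -0.084, 0.0, 0.0]
contact_force: [-2.9, 0.5, 6.7]
gripper_width: 39.3
grasp_force: 62.2
```

Firm contact at the expected height (underside at about 94). I release it.

Request:
apply_moves([
  {"hand":0.9,"delta_pos":[0,0,0],"yaw":0},
  {"hand":0.9,"delta_pos":[0,0,0],"yaw":0},
  {"hand":0.9,"delta_pos":[0,0,0],"yaw":0},
  {"hand":0.9,"delta_pos":[0,0,-1],"yaw":0},
  {"hand":0.9,"delta_pos":[0,0,-1],"yaw":0},
  {"hand":0.9,"delta_pos":[0,0,-10],"yaw":0},
  {"hand":0.9,"delta_pos":[0,0,-35],"yaw":0},
  {"hand":0.9,"delta_pos":[0,0,-70],"yaw":0},
  {"hand":0.9,"delta_pos":[0,0,-100],"yaw":0},
  {"hand":0.9,"delta_pos":[0,0,-120],"yaw":0},
  {"hand":0.9,"delta_pos":[0,0,-120],"yaw":0},
])

```text
clock: 23.28
position: [572.9, -36.1, 228.4]
ee_rot: [0.996, -0.084, 0.006, -0.001]
contact_force: [1.7, 0.0, 1.4]
gripper_width: 81.2
grasp_force: 0.0
```

```bash
python3 - <<'E'
from h import *
np.set_printoptions(precision=1,suppress=True)
im={n:imaging.get_image(n) for n in('top','side')}
s=read_state();print(s['position'],s['contact_force'],s['gripper_width'])
n='side'
for q,z in(('clip',94),('tab_a_face',112),('tab_b_face',112),('slicer',70)):
    for d in nets.pinpoint(n,q)[:1]: print(q,round(d['score'],2),at_z(im[n],d['location'],z))
P=im[n]['pixels'].astype(int); c=proj(im[n],[570,-31,114])[0].astype(int)
m=np.zeros(P.shape[:2],np.uint8); m[c[1]-18:c[1]+18,c[0]-14:c[0]+14]=((P[...,0]-P[...,2]>60))[c[1]-18:c[1]+18,c[0]-14:c[0]+14]
k,l,st,ce=cv2.connectedComponentsWithStats(m)
for z in (114,117): print('orange',st[1:,4],[at_z(im[n],(q[1],q[0]),z) for q in ce[1:]])
E
```

```text
[570.3 -36.  223.3] [-0.7  1.  -0.8] 81.34401492433398
clip 0.75 [567.6 -36.3  94. ]
tab_a_face 0.47 [573.   2. 112.]
tab_b_face 0.63 [566.1 -58.7 112. ]
slicer 0.8 [563.2 -34.8  70. ]
orange [41 74] [array([566.2, -59.4, 114. ]), array([572.9,  -8.9, 114. ])]
orange [41 74] [array([565.6, -55.2, 117. ]), array([572.2,  -4.9, 117. ])]
```

```bash
python3 -c "
from h import *
print(workorder.job_done())"
```

```text
the job is handed in; nothing more can be done
None
```

The job is handed in: ejector plate, slicing disc and clip are stacked on the spindle. By force and camera measurement they are fully down with the tabs sprung out, but no verdict came back, and I viewed 11 pictures, one over the limit of 10.

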